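Vent the bench air line, then hold the feed slide at its mark

TASK

On the dental bench's air manifold, first vent the line: pull the round knob all the way out to its stop, then push it fully home again, leaving the feed slide shut meanwhile. Then pull the spring-return feed handle (the flat upright paddle) out until its pointer stands level with the clip on the white ruler, and finish while still holding it there with the fingers: do not let go. Leave the dish, the bottle and the jar alone.

Things in the scene. Friction and masses are not known exactly. Their poses are not given: they have to be found in the camera images.
- manifold: Flat grey base plate 200 (x) x 310 (y) x 12 mm on the bench, fixed, carrying both valve blocks. Origin: centre of its underside on the bench (z = 0). Its +x points away from the robot; both blocks have its yaw. The two blocks stand on it side by side 160 mm apart; which of them is left varies.
- vent_block: Aluminium valve block of the vent, 90 (x) x 70 (y) x 55 mm high, fixed, with a round pressure gauge on top (gauge centre 15 mm behind the block's centre, 38 mm across, its top 86 mm above the plate). Origin: centre of its underside, on the plate (12 mm above the bench). Its -x face looks to the robot; the vent knob comes out of that face along the block's -x.
- vent_knob (a point): Centre of the vent knob: a black round knob, 32 mm diameter and 20 mm long, its axis level along the block's x, on a 10 mm steel stem. 32 mm above the plate (44 mm above the bench). When home its centre is 40 mm in front of the block's face (30 mm free between). It can be gripped from above across its diameter, fingers on its two sides.
- vent (a joint): Position of the vent knob (m): 0 = fully home, grows as it is pulled out along the block's -x, 0.035 = out against its stop. A stiff slide (about 4 N) that stays wherever it is left. It starts 0 to 10 mm out.
- feed_block: Aluminium feed valve block, 90 (x) x 70 (y) x 55 mm high, fixed, small steel cap on top (to 89 mm above the plate). Origin: centre of its underside, on the plate (12 mm above the bench). The feed handle comes out of its -x face along its -x. A white ruler bar, 14 mm wide, 10 mm high, lies on the plate along x at y = +56 mm from the block's centre, from x = -30 to -145 mm.
- feed_handle (a point): Grip point of the feed handle: a black upright paddle, 14 mm thick (x), 40 mm wide (y), from 12 to 60 mm above the plate, on a flat steel bar (14 mm wide, top 22 mm above the plate). The point lies mid-paddle, 48 mm above the plate (60 mm above the bench). Shut, the paddle's centre is 45 mm in front of the block's face. Grip it from above across its width or thickness.
- feed_pointer (a point): Tip of the thin steel pointer (3 mm thick) that sticks out of the paddle's +y side towards the ruler, 16 mm above the plate, moving with the handle; same x in the block's frame as the paddle's centre.
- feed (a joint): Position of the feed handle (m): 0 = shut, grows as it is pulled out along the block's -x, stop at 0.055. A spring pulls it shut: about 3 N at 0, rising by 1.3 N per 10 mm (8.5 N at 45 mm). It starts shut and shuts when let go.
- index: The mark: a small black clip fixed on the white ruler bar, 8 mm (x) x 16 mm (y) x 18 mm high. Origin: centre of its underside on top of the ruler (22 mm above the bench). Same yaw as the blocks. The handle is at the mark when the pointer and this clip have the same x in the block's frame; this needs 22 to 45 mm of pull.
- dish: Glass dish, 96 mm across, 45 mm high, loose, to be left alone. Origin: centre of its underside.
- dropper: Small black bottle, 32 mm across, 70 mm high, loose, behind the manifold, to be left alone. Origin: centre of its underside.
- jar: White jar with black cap, 64 mm across, 100 mm high, loose, to be left alone. Origin: centre of its underside.

How it is judged:
On the way, in this order (a step that is already met when the one before it is completed fails the run):
1. the vent knob is pulled out to its stop (within 4 mm), the feed still shut (within 6 mm) (value of joint vent above 0.031 m and value of joint feed below 0.006 m), for 0.1 s.
2. the vent knob is pushed home again (within 4 mm), the feed still shut (within 6 mm) (value of joint vent below 0.004 m and value of joint feed below 0.006 m), for 0.1 s.
At the end, for the whole second after the job is handed in: The feed pointer stands within 5 mm of the clip's centre along the ruler and at rest (under 10 mm/s), held there against its spring by the fingers (contact force over 2 N), and the vent knob is home within 4 mm (x of feed_pointer in the frame of index between -0.005 and 0.005 m and velocity of joint feed between -0.01 and 0.01 m/s and contact force between the fingers and feed_block above 2 N and value of joint vent below 0.004 m); the arm keeps its last pose, push and grip.
It fails at once if the glass dish is moved more than 30 mm or tipped over (distance of dish from where it was at the start of the episode above 0.03 m or angle between dish's own z axis and vertical above 0.5 rad).
It fails at once if the small black bottle is moved more than 30 mm or tipped over (distance of dropper from where it was at the start of the episode above 0.03 m or angle between dropper's own z axis and vertical above 0.5 rad).
It fails at once if the white jar is moved more than 30 mm or tipped over (distance of jar from where it was at the start of the episode above 0.03 m or angle between jar's own z axis and vertical above 0.5 rad).
It also fails if it takes over 48 s, if anything falls off the work surface, if the arm or the gripper's body presses on something with over 40 N, if the wrist force passes 120 N, or if a joint passes its speed limit or range.

ROBOT

A 7-joint arm with a two-finger parallel gripper is mounted at the origin on the work surface. World frame = base frame: x ahead of the robot, y to its left, z up, the work surface at z = 0. Lengths are in m, angles in rad, forces in N, time in s.
With the tool pointing down it reaches from about 0.425 to 1.025 m from the base axis. Payload 9.4 kg.
Tool frame: the origin (TCP) lies on the centre line of the jaws, within the pads' length; the fingertips stand 19 mm ahead of it and the grasp point (between the pads) is the TCP (robot.tip_reach is the distance from the TCP to the fingertips, in m); z points along the fingers, y is the line along which they close (so a half turn about z gives the same grasp; the last joint's range is limited). The gripper opens to 85 mm and grips with 20 to 120 N. Pads are 22 mm wide; open, the fingers measure 114 mm over their backs; the gripper's body (76 mm by 85 mm) begins 54 mm behind the grasp point. The pads swing forward as they close: fully open they stand 13 mm farther back than shut.
Start: joints at [-0.077, 0.599, -0.003, 1.599, 0.002, 0.943, -0.08], TCP at [0.725, -0, 0.227] pointing down, gripper open.
Joint ranges: [-2.57, 2.57], [-0.35, 1.97], [-1.29, 1.29], [0.11, 2.56], [-1.05, 4.19], [0.11, 1.86], [-2.63, 2.63]. Speed limits (rad/s): [2.22, 2.22, 3.01, 3.01, 3.14, 3.14, 3.14].

INTERFACE

Orientations are given as a rotation vector (axis times angle).
In Python, from station import robot, read_camera, models gives the robot as it stands.
- The arm moves only by the tool jog_arm, never from a script. Its argument "targets" is a list of rows, each a list of 3 entries, a list of its own where there are three numbers: the turn, a rotation vector about the tool's x, y, z normalised to -1 to 1, where 1 is 120 degrees, then the shift along the tool's x, y, z normalised to -1 to 1, where 1 is 0.2 m, then the opening, from 0 (shut) to 1 (fully open). In form: [[[rx, ry, rz], [x, y, z], fingers], ...]. A call has 1 to 5 rows; each row is the pose to reach, as a shift and turn from the pose commanded when the call began, along the tool's axes at that moment; what a row does not reach only later rows make up. A row lasts 1/8 s, in which the tool goes at most 62.5 mm and 10.7 degrees, less where a joint would pass 70% of its speed; a pose out of reach is approached as far as the arm can. A call with a number of a shift or a turn outside -1 to 1 is refused whole. A call with a gripper value outside its range is refused whole. The fingers move at their own pace and stop on an object; "newtons" is the grip in N (left out, the last holds). Time passes only in rows, so rows that repeat a pose let the fingers close. It gives the time, the measured TCP pose, the force, the opening and the grip force at its end, in the units of the state.
- robot.get_obs(): the state, without advancing time (a new reading comes with each control period).
- read_camera(name): name is "scene" or "side" or "wrist"; returns a dict with "pixels" (384x512x3 uint8, blue, green, red), "z_map" (384x512 float32, m along the optical axis (not along the pixel's ray), 0 where there is no reading), "fx", "fy", "cx", "cy" (pixels), "xyz" and "attitude" of the camera in the world; the wrist camera has in their place "T_tool_cam" (4x4, takes a point from camera to tool coordinates, whose origin is the TCP and whose axes are the flange's). Camera axes: x right, y up, looking along -z (the intrinsics and any distortion apply to the point x, -y, -z); pixel columns grow to the right and rows downward; lengths in m; the calibration is good to about 2 mm. A picture is of the moment at which its call begins: read the wrist's pose just before it.
- robot.finish_job(): hands the job in; it is judged then, once.
Trained networks look in a picture, given as the dict that the camera call returned (one of the last four; its "shot" number tells which), for a name from the list of things; names that differ only in an ending like _2 or _b are one class to them, and where a whole thing is asked for, a point or a joint stands for the part that bears it (a point fixed in the world has none). Each returns a list of dicts, best first, with "confidence" (0 to 1); they miss things now and then, are a little off and sometimes report something else, mostly with a low value. They report only what shows in the picture. A call takes as long as a camera call.
- models.look_for(query, picture): "xy" ([column, row] as shares, 0 to 1, of the picture: columns of its width, rows of its height, amid what is visible of it).
- models.spot_point(query, picture): "xy" ([column, row] as shares, 0 to 1, of the picture: columns of its width, rows of its height: a listed point, or the origin of a listed thing).
The state is a dict: "t": time; "q": joint angles; "dq": joint speeds; "joint_efforts": joint torques, N m; "position": TCP position; "tool_rot": TCP orientation; "force": force on the tool from outside, world axes, zero at the start; "ft_torque": the same for the moment, N m; "width": finger opening in m; "finger_force": force on a finger pad.
Only numpy, scipy, OpenCV 4.12 (cv2) and the standard library are available. Lean on these libraries where they do the work, as an engineer would, in place of code of your own. Each camera call takes 0.05 s, during which the arm holds its last target. There are 200 camera calls.

## Working session

There is one attempt and no reset: what is moved stays moved. The work goes in short steps, Python scripts to look and compute and a tool call to move; the robot and the scene stay as the last step left them, time stands still between calls to the robot, and variables do not carry over. Pictures are saved under pics/ and viewed, at most 10 in all, crops included, and the job is handed in when it is done.

Besides the shell and the picture viewer there is one more tool, called after "Request:" as name(argument=value, ...) on one line, values as JSON. jog_arm: Moves the arm, as the interface text tells. Its arguments: {"type":"object","properties":{"targets":{"type":"array","items":{"type":"array"}},"newtons":{"type":"number"}},"required":["targets"]}

```bash
mkdir -p pics; cat > h.py <<'E'
import numpy as np, cv2
from scipy.spatial.transform import Rotation as R
from station import robot, read_camera, models
def cam_T(p):
    if "T_tool_cam" in p:
        o=p["obs"]; T=np.eye(4); T[:3,:3]=R.from_rotvec(o["tool_rot"]).as_matrix(); T[:3,3]=o["position"]
        return T@np.array(p["T_tool_cam"])
    T=np.eye(4); a=np.array(p["attitude"],float)
    T[:3,:3]=a if a.shape==(3,3) else R.from_rotvec(a).as_matrix(); T[:3,3]=p["xyz"]; return T
def shot(n):
    o=robot.get_obs(); p=read_camera(n); p["obs"]=o; return p
def ray(p,u,v):
    T=cam_T(p); d=np.array([(u-p["cx"])/p["fx"],-(v-p["cy"])/p["fy"],-1.]); return T[:3,3],T[:3,:3]@d
def at_z(p,u,v,z):
    o,d=ray(p,u,v); return o+d*(z-o[2])/d[2]
def at_depth(p,u,v):
    o,d=ray(p,u,v); return o+d*float(p["z_map"][int(round(v)),int(round(u))])
E
python3 - <<'E'
from h import *
for n in ["scene","side","wrist"]:
    p=shot(n); cv2.imwrite(f"pics/{n}0.png",p["pixels"]); print(n,{k:(np.shape(v) if k in("pixels","z_map") else v) for k,v in p.items() if k!="obs"})
    for q,z in [("vent_knob",.044),("feed_handle",.06),("feed_pointer",.028),("index",.022),("vent_block",.012),("feed_block",.012),("dish",0),("jar",0),("dropper",0)]:
        for r in models.spot_point(q,p)[:2]:
            u,v=r["xy"][0]*512,r["xy"][1]*384
            print(q,round(r["confidence"],2),int(u),int(v),at_z(p,u,v,z).round(3))
print(robot.get_obs())
a=cv2.imread("pics/scene0.png")
E
```

```text
scene {'pixels': (384, 512, 3), 'z_map': (384, 512), 'fx': 405.49480772266367, 'fy': 405.49480772266367, 'cx': 256.5047380079324, 'cy': 191.14893885252755, 'xyz': array([ 1.07059567, -0.33466091,  0.83669359]), 'attitude': array([0.61938944, 0.26914819, 0.77957032]), 'shot': 1}
vent_knob 0.7 169 272 [ 0.656 -0.201  0.044]
vent_knob 0.45 199 202 [ 0.554 -0.038  0.044]
feed_handle 0.78 139 237 [ 0.547 -0.202  0.06 ]
feed_pointer 0.24 181 238 [ 0.597 -0.126  0.028]
index 0.43 152 219 [ 0.501 -0.143  0.022]
vent_block 0.79 221 231 [ 0.637 -0.043  0.012]
vent_block 0.26 161 233 [ 0.542 -0.149  0.012]
dish 0.72 73 315 [ 0.574 -0.399  0.   ]
jar 0.61 264 179 [0.588 0.151 0.   ]
dropper 0.78 248 251 [ 0.718 -0.029  0.   ]
dropper 0.3 139 241 [ 0.517 -0.198  0.   ]
side {'pixels': (384, 512, 3), 'z_map': (384, 512), 'fx': 392.46160518507276, 'fy': 392.46160518507276, 'cx': 252.94986441288594, 'cy': 190.92136402727144, 'xyz': array([0.32361444, 0.77524023, 0.63136243]), 'attitude': array([ 0.29556251, -1.28036559, -2.4491759 ]), 'shot': 2}
vent_knob 0.68 304 193 [ 0.552 -0.039  0.044]
vent_kno
[... 1239 characters left out ...]
.07670953,  0.59929701, -0.00252192,  1.59941144,  0.00175717,
        0.9428864 , -0.07979217]), 'dq': array([ 1.04800575e-03, -2.49747670e-04, -1.33968521e-03,  7.89188260e-04,
        2.11906617e-05, -5.15551099e-04, -1.83420441e-04]), 'joint_efforts': array([-6.88890177e-04, -7.76201248e+01,  1.56404100e+00, -2.58372259e+01,
        1.24956513e-02,  2.14377498e-03,  4.02065086e-05]), 'position': array([7.24995811e-01, 2.46585611e-05, 2.26672470e-01]), 'tool_rot': array([-2.22140559e+00, -2.22147681e+00, -5.58343030e-07]), 'force': array([-0.19700624, -0.21346441, -0.78700937]), 'ft_torque': array([-0.00048372, -0.02309068,  0.04130766]), 'finger_force': 0.0, 'width': 0.08499649559118456}
```

```bash
python3 -c "
import cv2,numpy as np
a=cv2.imread('pics/scene0.png')[130:370,20:320];b=cv2.imread('pics/side0.png')[100:290,210:390];
cv2.imwrite('pics/a.png',cv2.resize(a,(750,600),interpolation=cv2.INTER_CUBIC));cv2.imwrite('pics/b.png',cv2.resize(b,None,fx=3.1,fy=3.1,interpolation=cv2.INTER_CUBIC))"
```

```text
(no output)
```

View pics/a.png

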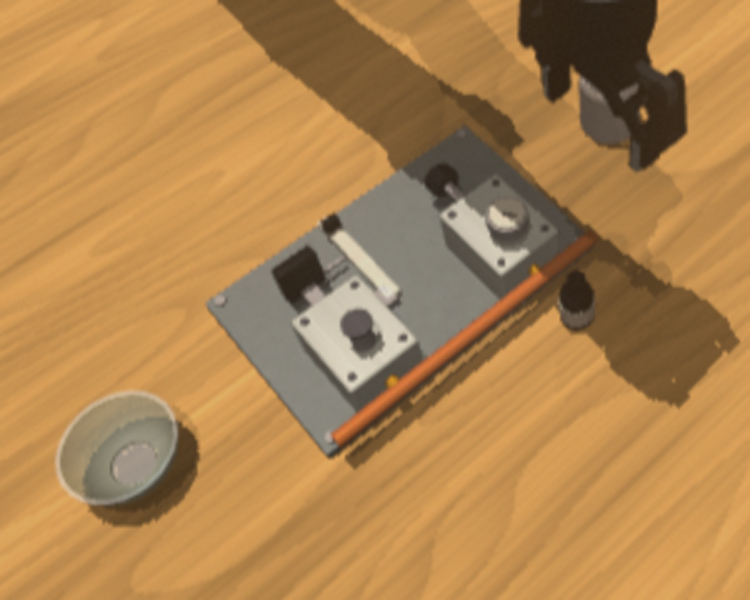

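View pics/b.png

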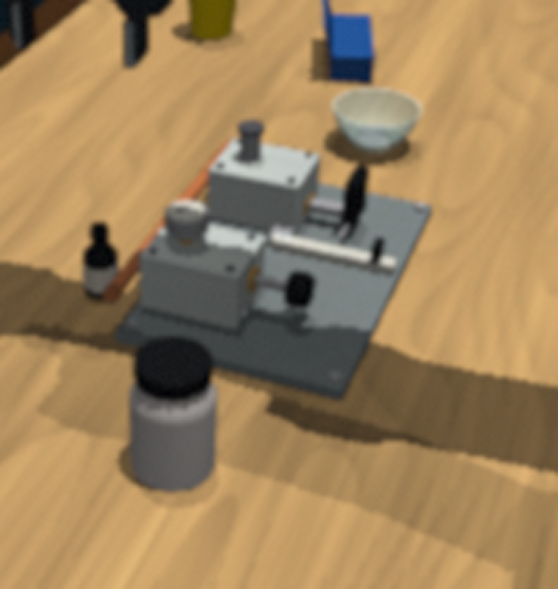

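View pics/wrist0.png

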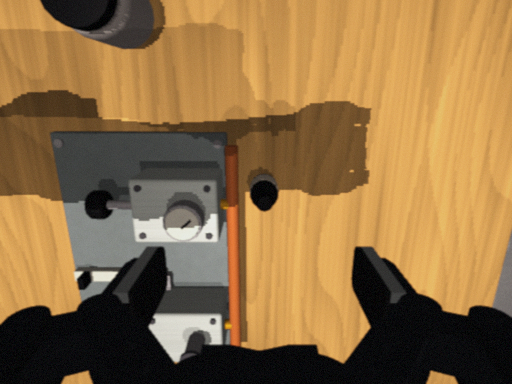

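Wrist view: the vent block is at about (187,200) and its knob at (98,205). The clip is at (85,279), with the feed block below it. The yaw is close to zero. I'll turn the jaws to close along world y and go above the knob.

Request:
jog_arm(targets=[[[0,0,-0.08],[-0.05,-0.2,0],1],[[0,0,-0.17],[-0.1,-0.45,0],1],[[0,0,-0.26],[-0.2,-0.7,0],1],[[0,0,-0.35],[-0.2,-0.865,0],1],[[0,0,-0.4],[-0.2,-0.865,0],1]])

```text
t: 2.12
position: [0.5496, -0.0407, 0.2272]
tool_rot: [-1.12, -2.935, 0.001]
force: [1.3, 0.3, 0.1]
width: 0.0852
finger_force: 0.0
```

Request:
jog_arm(targets=[[[0,0,-0.08],[0,0,0],1],[[0,0,-0.17],[0,0,0.1],1],[[0,0,-0.26],[0,0,0.2],1],[[0,0,-0.35],[0,0,0.3],1],[[0,0,-0.35],[0,0,0.3],1]])

```text
t: 2.75
position: [0.5513, -0.0403, 0.1656]
tool_rot: [-0.002, -3.139, -0.001]
force: [-0.2, 0.0, -0.2]
width: 0.085
finger_force: 0.0
```

```bash
cat > look.py <<'E'
from h import *
import sys
p=shot("wrist"); o=p["obs"]; cv2.imwrite(f"pics/{sys.argv[1]}.png",p["pixels"])
print(o["t"],o["position"].round(4),o["tool_rot"].round(3),o["force"].round(1)); print(R.from_rotvec(o["tool_rot"]).as_matrix().round(3))
for q,z in [("vent_knob",.044),("feed_handle",.06),("feed_pointer",.028),("index",.022),("vent_block",.012),("feed_block",.012)]:
    for r in models.spot_point(q,p)[:2]:
        u,v=r["xy"][0]*512,r["xy"][1]*384
        print(q,round(r["confidence"],2),int(u),int(v),at_z(p,u,v,z).round(4))
E
python3 look.py w1
```

```text
2.75 [ 0.5513 -0.0403  0.1656] [-2.000e-03 -3.139e+00 -1.000e-03] [-0.2  0.  -0.2]
[[-1.     0.001 -0.002]
 [ 0.001  1.     0.   ]
 [ 0.002  0.    -1.   ]]
vent_knob 0.7 257 180 [ 0.5492 -0.0407  0.044 ]
feed_handle 0.76 61 181 [ 0.5456 -0.2023  0.06  ]
feed_pointer 0.77 134 171 [ 0.5454 -0.1539  0.028 ]
index 0.75 141 132 [ 0.5104 -0.1466  0.022 ]
vent_block 0.98 257 250 [ 0.6347 -0.041   0.012 ]
feed_block 0.73 105 251 [ 0.6354 -0.201   0.012 ]
```

View pics/w1.png

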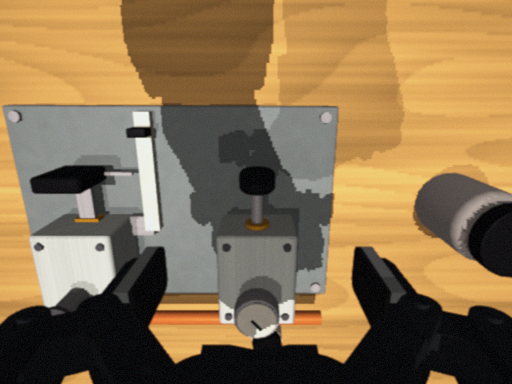

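The picture shows the knob at (257,180), under the jaws. The paddle is at (70,180), its pointer ends at about (134,173), and the clip is at (139,132). The clip's x is about 0.510 and the handle's is 0.5455, so the pull is about 35 mm. Next I go down and grip the knob.

Request:
jog_arm(targets=[[[0,0,0],[0.01,0,0.2],1],[[0,0,0],[0.01,0,0.4],1],[[0,0,0],[0.01,0,0.55],1],[[0,0,0],[0.01,0,0.6],1],[[0,0,0],[0.01,0,0.6],1]])

```text
t: 3.72
position: [0.5501, -0.0398, 0.0468]
tool_rot: [0.0, -3.141, 0.0]
force: [0.5, -0.5, 1.0]
width: 0.0856
finger_force: 0.0
```

Request:
jog_arm(targets=[[[0,0,0],[0,0,0],0.3],[[0,0,0],[0,0,0],0.2],[[0,0,0],[0,0,0],0.2],[[0,0,0],[0,0,0],0.2],[[0,0,0],[0,0,0],0.2]], newtons=60)

```text
t: 4.35
position: [0.5502, -0.042, 0.0475]
tool_rot: [0.002, 3.141, -0.004]
force: [0.1, -5.4, 7.4]
width: 0.0221
finger_force: 50.6
```

```bash
python3 look.py w2; python3 - <<'E'
from h import *
a=shot("side"); b=a["pixels"][120:260,230:400]; cv2.imwrite("pics/s2.png",cv2.resize(b,(680,560),interpolation=cv2.INTER_CUBIC))
print(robot.get_obs()["width"])
E
```

```text
4.35 [ 0.5502 -0.042   0.0475] [ 2.000e-03  3.141e+00 -4.000e-03] [ 0.1 -5.4  7.4]
[[-1.     0.002  0.001]
 [ 0.002  1.    -0.002]
 [-0.001 -0.002 -1.   ]]
vent_knob 0.68 257 242 [ 0.5497 -0.042   0.044 ]
feed_pointer 0.79 55 223 [ 0.5457 -0.1566  0.028 ]
index 0.59 69 155 [ 0.5084 -0.1455  0.022 ]
vent_block 0.81 257 334 [ 0.6361 -0.043   0.012 ]
vent_block 0.33 143 259 [ 0.5777 -0.1157  0.012 ]
feed_block 0.62 29 335 [ 0.6375 -0.2021  0.012 ]
0.021947635029427554
```

View pics/s2.png

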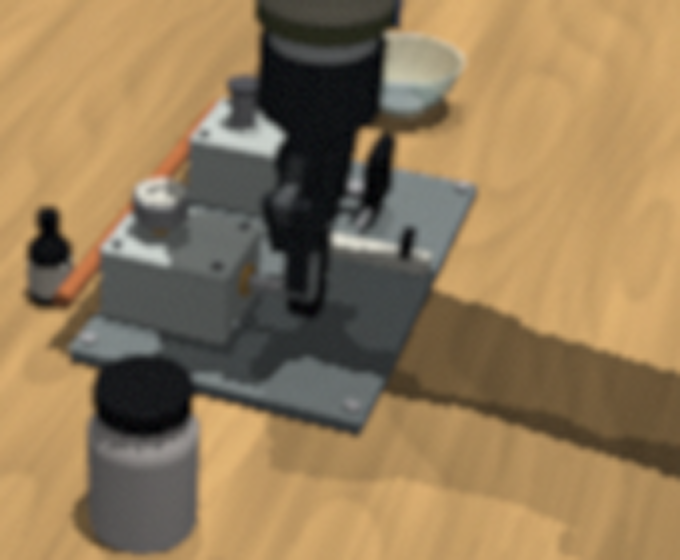

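The side view shows the fingers around the knob at about (305,290). There is grip force, so I pull.

Request:
jog_arm(targets=[[[0,0,0],[0.04,0,0],0.1],[[0,0,0],[0.09,0,0],0.1],[[0,0,0],[0.13,0,0],0.1],[[0,0,0],[0.17,0,0],0.1],[[0,0,0],[0.18,0,0],0.1]])

```text
t: 5.38
position: [0.5178, -0.0419, 0.0492]
tool_rot: [0.003, 3.133, -0.003]
force: [7.2, -8.7, 21.1]
width: 0.0196
finger_force: 54.0
```

```bash
python3 look.py w3
```

```text
5.375 [ 0.5178 -0.0419  0.0492] [ 3.000e-03  3.133e+00 -3.000e-03] [ 7.2 -8.7 21.1]
[[-1.     0.002  0.008]
 [ 0.002  1.    -0.002]
 [-0.008 -0.002 -1.   ]]
vent_knob 0.7 257 237 [ 0.5155 -0.0423  0.044 ]
feed_pointer 0.88 68 271 [ 0.546 -0.156  0.028]
index 0.77 82 206 [ 0.5061 -0.144   0.022 ]
```

Request:
jog_arm(targets=[[[0,0,0],[0.02,0,0.01],0.1],[[0,0,0],[0.03,0,0.02],0.1],[[0,0,0],[0.04,0,0.02],0.1],[[0,0,0],[0.04,0,0.02],0.1]])

```text
t: 6.22
position: [0.5177, -0.0418, 0.0485]
tool_rot: [0.004, 3.119, -0.002]
force: [15.4, -10.7, 53.0]
width: 0.0199
finger_force: 65.9
```

```bash
python3 look.py w4
```

```text
6.225 [ 0.5177 -0.0418  0.0485] [ 4.000e-03  3.119e+00 -2.000e-03] [ 15.4 -10.7  53. ]
[[-1.     0.003  0.023]
 [ 0.003  1.    -0.001]
 [-0.023 -0.001 -1.   ]]
vent_knob 0.88 256 239 [ 0.5159 -0.0424  0.044 ]
feed_pointer 0.69 67 273 [ 0.547  -0.1568  0.028 ]
index 0.68 79 209 [ 0.5079 -0.1454  0.022 ]
feed_block 0.83 42 368 [ 0.6381 -0.2023  0.012 ]
```

View pics/w4.png

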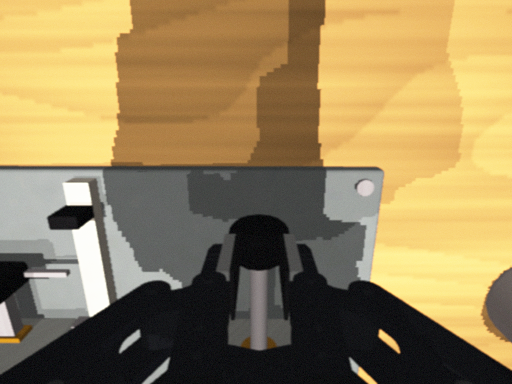

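The knob did not move any further while the force along x doubled, so it is at its stop. Now I push it home and ease off the downward load.

Request:
jog_arm(targets=[[[0,0,0],[0,0,-0.02],0.1],[[0,0,0],[-0.06,0,-0.02],0.1],[[0,0,0],[-0.12,0,-0.02],0.1],[[0,0,0],[-0.18,0,-0.02],0.1],[[0,0,0],[-0.22,0,-0.02],0.1]])

```text
t: 7.2
position: [0.5502, -0.042, 0.0527]
tool_rot: [0.003, 3.139, -0.008]
force: [-31.7, -2.1, 94.8]
width: 0.0085
finger_force: 48.7
```

Request:
jog_arm(targets=[[[0,0,0],[-0.02,0,0],0.1],[[0,0,0],[-0.04,0,0],0.1],[[0,0,0],[-0.04,0,0],0.1]])

```text
t: 7.58
position: [0.5504, -0.0421, 0.0525]
tool_rot: [-0.001, -3.132, 0.012]
force: [-40.0, -2.3, 101.8]
width: 0.0088
finger_force: 52.1
```

```bash
python3 look.py w5
```

```text
7.575 [ 0.5504 -0.0421  0.0525] [-1.000e-03 -3.132e+00  1.200e-02] [-40.   -2.3 101.8]
[[-1.     0.001 -0.01 ]
 [ 0.001  1.    -0.008]
 [ 0.01  -0.008 -1.   ]]
vent_knob 0.77 258 241 [ 0.5521 -0.0421  0.044 ]
feed_handle 0.39 64 219 [ 0.5328 -0.1341  0.06  ]
index 0.86 75 151 [ 0.5068 -0.1456  0.022 ]
vent_block 0.86 259 329 [ 0.6357 -0.0413  0.012 ]
feed_block 0.67 39 329 [ 0.6366 -0.1985  0.012 ]
feed_block 0.55 258 330 [ 0.636  -0.0421  0.012 ]
```

View pics/w5.png

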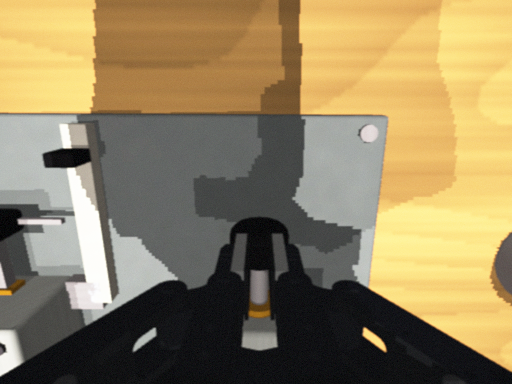

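The knob looks home, but the jaws have wedged on its top. I relieve the load, then open.

Request:
jog_arm(targets=[[[0,0,0],[0.03,0,-0.03],0.2],[[0,0,0],[0.03,0,-0.03],0.6],[[0,0,0],[0.03,0,-0.03],1],[[0,0,0],[0.03,0,-0.03],1]])

```text
t: 8.43
position: [0.552, -0.04, 0.0521]
tool_rot: [0.0, -3.141, -0.0]
force: [-0.4, -0.1, -1.0]
width: 0.0707
finger_force: 0.0
```

Request:
jog_arm(targets=[[[0,0,0],[0,0,-0.1],1],[[0,0,0],[0,0,-0.3],1],[[0,0,0],[0,0,-0.5],1],[[0,0,0],[0,0,-0.5],1],[[0,0,0],[0,0,-0.5],1]])

```text
t: 9.05
position: [0.5517, -0.0402, 0.152]
tool_rot: [-0.0, -3.141, 0.0]
force: [-0.6, -0.5, -0.5]
width: 0.0855
finger_force: 0.0
```

```bash
python3 look.py w6
```

```text
9.05 [ 0.5517 -0.0402  0.152 ] [-0.    -3.141  0.   ] [-0.6 -0.5 -0.5]
[[-1.     0.    -0.001]
 [ 0.     1.    -0.   ]
 [ 0.001 -0.    -1.   ]]
vent_knob 0.72 257 186 [ 0.5516 -0.0412  0.044 ]
feed_handle 0.74 177 206 [ 0.5636 -0.1047  0.06  ]
feed_handle 0.59 54 187 [ 0.5476 -0.1998  0.06  ]
feed_pointer 0.77 126 174 [ 0.5455 -0.1557  0.028 ]
index 0.82 136 130 [ 0.5075 -0.1453  0.022 ]
vent_block 0.9 258 259 [ 0.6379 -0.0403  0.012 ]
feed_block 0.65 98 256 [ 0.6347 -0.2014  0.012 ]
```

View pics/w6.png

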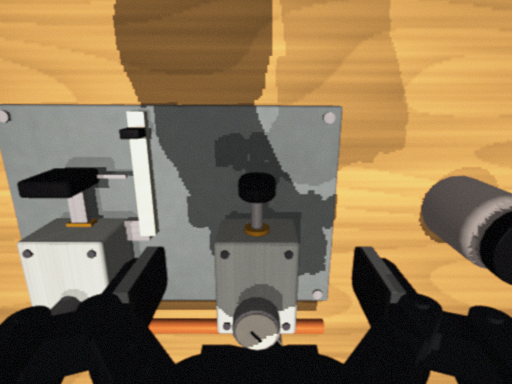

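The knob has returned to (257,186) and the feed is still shut, with its pointer at (126,174) and the clip at (132,132). I check knob home and the clip distance by depth.

```bash
cat > cloud.py <<'E'
from h import *
def cloud(p):
    v,u=np.mgrid[0:384,0:512]; z=p["z_map"]; T=cam_T(p)
    P=np.stack([(u-p["cx"])/p["fx"]*z,-(v-p["cy"])/p["fy"]*z,-z],-1)@T[:3,:3].T+T[:3,3]
    return P[z>0],p["pixels"][z>0].mean(-1)
def box(P,b):
    m=np.all([(P[:,i]>b[2*i])&(P[:,i]<b[2*i+1]) for i in range(3)],axis=0); return P[m]
def rep(n,Q): print(n,len(Q),*( [np.percentile(Q,q,axis=0).round(4) for q in (2,50,98)] if len(Q) else []))
E
python3 - <<'E'
from cloud import *
p=shot("wrist"); P,g=cloud(p)
rep("knob",box(P,[.49,.585,-.065,-.02,.05,.064]))
rep("ventblk top",box(P,[.57,.7,-.09,.01,.064,.071]))
rep("paddle top",box(P,[.49,.585,-.225,-.175,.067,.08]))
rep("feedblk top",box(P,[.57,.7,-.25,-.16,.064,.070]))
rep("clip",box(P,[.48,.54,-.17,-.13,.034,.046]))
rep("pointer",box(P,[.53,.56,-.178,-.157,.023,.04]))
E
```

```text
knob 805 [ 0.5418 -0.0548  0.0506] [ 0.5501 -0.041   0.0569] [ 0.5607 -0.028   0.0599]
ventblk top 5932 [ 0.5927 -0.0751  0.0648] [ 0.6235 -0.0418  0.0666] [ 0.6756 -0.0084  0.0685]
paddle top 971 [ 0.5392 -0.2191  0.0679] [ 0.5451 -0.1993  0.0713] [ 0.5521 -0.1814  0.0728]
feedblk top 4937 [ 0.5918 -0.2338  0.0646] [ 0.6166 -0.2022  0.0666] [ 0.6478 -0.1677  0.0685]
clip 216 [ 0.5046 -0.1524  0.0348] [ 0.5081 -0.144   0.0393] [ 0.5119 -0.1369  0.0408]
pointer 95 [ 0.5447 -0.1774  0.0269] [ 0.5456 -0.168   0.0292] [ 0.5473 -0.1575  0.0313]
```

Knob centre is 41 mm ahead of the block face, so the vent is home. The pull needed is 37.5 mm. Now I go to the paddle.

Request:
jog_arm(targets=[[[0,0,0],[0.01,-0.25,0],1],[[0,0,0],[0.02,-0.5,0],1],[[0,0,0],[0.03,-0.75,0],1],[[0,0,0],[0.03,-0.8,0],1],[[0,0,0],[0.03,-0.8,0],1]])

```text
t: 10.07
position: [0.5459, -0.2002, 0.1525]
tool_rot: [-0.002, -3.141, -0.001]
force: [-0.4, -0.0, -0.1]
width: 0.085
finger_force: 0.0
```

Request:
jog_arm(targets=[[[0,0,0],[0,0,0.15],1],[[0,0,0],[0,0,0.3],1],[[0,0,0],[0,0,0.42],1],[[0,0,0],[0,0,0.47],1],[[0,0,0],[0,0,0.47],1]])

```text
t: 10.7
position: [0.5462, -0.1986, 0.0585]
tool_rot: [0.003, -3.141, -0.001]
force: [-0.5, 0.5, -0.3]
width: 0.0854
finger_force: 0.0
```

Request:
jog_arm(targets=[[[0,0,0],[0,0,0],0.4],[[0,0,0],[0,0,0],0.3],[[0,0,0],[0,0,0],0.3],[[0,0,0],[0,0,0],0.3],[[0,0,0],[0,0,0],0.3]], newtons=60)

```text
t: 11.32
position: [0.5464, -0.2022, 0.0602]
tool_rot: [0.002, 3.14, -0.005]
force: [-1.8, -5.0, 11.8]
width: 0.0376
finger_force: 58.8
```

Request:
jog_arm(targets=[[[0,0,0],[0.04,0,0],0.3],[[0,0,0],[0.09,0,0],0.3],[[0,0,0],[0.14,0,0],0.3],[[0,0,0],[0.18,0,0],0.3],[[0,0,0],[0.185,0,0],0.3]], newtons=80)

```text
t: 11.95
position: [0.5127, -0.202, 0.0605]
tool_rot: [0.002, 3.133, -0.004]
force: [7.8, -5.6, 3.3]
width: 0.0365
finger_force: 79.8
```

```bash
cat > chk.py <<'E'
from cloud import *
p=shot("wrist"); P,g=cloud(p); cv2.imwrite("pics/w8.png",p["pixels"])
o=robot.get_obs(); print(o["t"],o["position"].round(4),o["force"].round(1),o["width"],o["finger_force"])
rep("clip",box(P,[.48,.54,-.157,-.13,.034,.046]))
rep("pointer",box(P,[.49,.56,-.178,-.157,.0245,.034]))
rep("knob",box(P,[.49,.585,-.065,-.02,.05,.064]))
for q,z in [("feed_pointer",.028),("index",.022)]:
    for r in models.spot_point(q,p)[:1]: print(q,r["confidence"],at_z(p,r["xy"][0]*512,r["xy"][1]*384,z).round(4))
E
python3 chk.py
```

```text
12.0 [ 0.5128 -0.202   0.0605] [ 7.2 -5.8  4.7] 0.03666130727348049 79.80124354362488
clip 464 [ 0.5043 -0.1533  0.0346] [ 0.5074 -0.146   0.0394] [ 0.5121 -0.1381  0.0407]
pointer 237 [ 0.5109 -0.1774  0.0257] [ 0.5119 -0.1676  0.0292] [ 0.5141 -0.1576  0.0306]
knob 33 [ 0.5497 -0.0569  0.0501] [ 0.556  -0.056   0.0504] [ 0.5599 -0.0545  0.0515]
index 0.98 [ 0.5076 -0.1463  0.022 ]
```

View pics/w8.png

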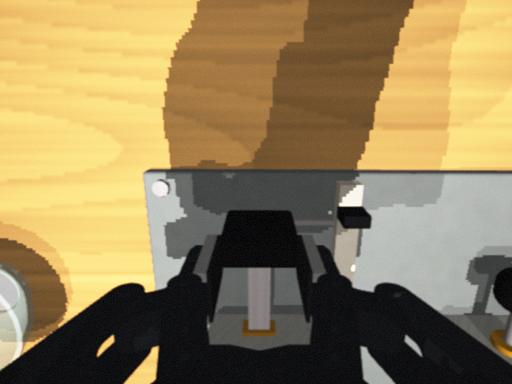

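The pointer, at (318,217), is now about 4 mm short of the clip at (353,217), so I pull a further 4 mm.

Request:
jog_arm(targets=[[[0,0,0],[0.01,0,0],0.3],[[0,0,0],[0.02,0,0],0.3],[[0,0,0],[0.02,0,0],0.3],[[0,0,0],[0.02,0,0],0.3]])

```text
t: 12.6
position: [0.5094, -0.202, 0.0605]
tool_rot: [0.002, 3.133, -0.004]
force: [7.0, -5.3, 3.5]
width: 0.0365
finger_force: 79.8
```

```bash
python3 chk.py
```

```text
12.65 [ 0.5094 -0.202   0.0605] [ 7.6 -5.9  4.5] 0.036535337602485216 79.82795476913452
clip 457 [ 0.5042 -0.1533  0.0343] [ 0.5073 -0.1458  0.0393] [ 0.512  -0.1379  0.0406]
pointer 246 [ 0.5076 -0.1776  0.0257] [ 0.5085 -0.1675  0.0293] [ 0.5108 -0.1573  0.0307]
knob 52 [ 0.5466 -0.0574  0.05  ] [ 0.5552 -0.0557  0.0508] [ 0.5599 -0.0541  0.052 ]
feed_pointer 0.68 [ 0.5091 -0.1573  0.028 ]
index 0.63 [ 0.5089 -0.1452  0.022 ]
```

```bash
python3 -c "
from station import robot
print(robot.finish_job())"
```

```text
the job is handed in; nothing more can be done
None
```

I vented the line (knob out to its stop, then home, with the feed shut) and handed the job in with the fingers still holding the feed handle, its pointer about 1 mm from the clip by my measurement; the hand-in did not report a verdict.

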